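# Refit the tongued cover panel of a bench instrument

### The arm

A 6-joint arm with a two-finger parallel gripper is mounted at the origin on a cart in front of the work surface, level with it; the furniture and walls round the work are solid. World frame = base frame: x ahead of the robot, y to its left, z up, the work surface at z = 0. Lengths are in m, angles in rad, forces in N, time in s.
With the tool pointing down it reaches from about 0.3 to 0.875 m from the base axis. Payload 4.2 kg.
Tool frame: the origin (TCP) lies at the very end of the fingers, on their centre line; the grasp point (between the pads) lies 19 mm behind it; z points along the fingers, y is the direction in which the jaws open and shut (so a half turn about z gives the same grasp; the last joint's range is limited). The gripper opens to 85 mm and grips with 20 to 120 N. Pads are 22 mm wide; open, the fingers measure 114 mm over their backs; the gripper's body (76 mm by 85 mm) begins 54 mm behind the grasp point. The pads swing forward as they close: fully open they stand 13 mm farther back than shut.
Start: joints at [-1.268, 0.32, 1.565, -0, 1.257, -0.02], TCP at [0.182, -0.545, 0.231] pointing down, gripper open.
Joint ranges: [-3.11, 3.11], [-0.84, 2.01], [0.21, 2.61], [-1.34, 4.49], [0.05, 2.63], [-2.56, 2.56]. Speed limits (rad/s): [2.57, 2.57, 3.14, 3.14, 3.14, 3.14].

### API

Orientations are given as a unit quaternion [w, x, y, z].
In Python, from plant import monitor, vision, manip gives the robot as it stands.
- The arm moves only by the tool arm_command, never from a script. Its argument "increments" is a list of rows, each a list of 7 numbers: the finger opening in m, from 0 to 0.0854, then the shift along the tool's x, y, z in m, then the turn, a rotation vector about the tool's x, y, z in rad. A call has 1 to 10 rows; each row is the pose to reach, as a shift and turn from the pose measured when the call began, along the tool's axes at that moment; what a row does not reach only later rows make up. A row lasts 1/8 s, in which the tool goes at most 62.5 mm and 10.7 degrees, less where a joint would pass 70% of its speed; a pose out of reach is approached as far as the arm can. A call with a gripper value outside its range is refused whole. The fingers move at their own pace and stop on an object; "squeeze" is the grip in N (left out, the last holds). Time passes only in rows, so rows that repeat a pose let the fingers close. It gives the time, the measured TCP pose, the force and the opening at its end, in the units of the state.
- monitor.get_obs(): the state, without advancing time (a new reading comes with each control period).
- vision.grab_frame(name): name is "scene" or "side" or "wrist"; returns the picture (480x640x3 uint8, red, green, blue); there is no depth.
- vision.camera_info(name): a dict with "fx", "fy", "cx", "cy" (pixels), "R" (3x3) and "t" (3): a world point X has camera coordinates R X + t. Camera axes: x right, y down, z forward; pixel columns grow to the right and rows downward; lengths in m; the calibration is good to about 2 mm. A picture is of the moment at which its call begins: read the wrist's pose just before it. camera_info takes no time and is no camera call; for the wrist camera it gives the pose at the moment of the call.
- manip.job_done(): hands the job in, once; it reports no verdict.
The state is a dict: "time": time; "joint_positions": joint angles; "dq": joint speeds; "effort": joint torques, N m; "position": TCP position; "tcp_rot": TCP orientation; "force": force on the tool from outside, world axes, zero at the start; "torque": the same for the moment, N m; "gripper_width": finger opening in m.
Only numpy, scipy, OpenCV 4.12 (cv2) and the standard library are available. Lean on these libraries where they do the work, as an engineer would, in place of code of your own. Each camera call takes 0.05 s, during which the arm holds its last target.

### The job

Refit the loose metal cover panel on the bench instrument: hold it by its rib, angle its tongue edge under the instrument's front lip, press the tongue in against the sprung strip, and lower the panel flat so that it lies fully down on the deck between lip and housing. Then let go; do not force it, and leave the glassware, vial and cup behind the work alone.

Things in the scene. Friction and masses are not known exactly. Their poses are not given: they have to be found in the camera images.
- instrument: Bench instrument, 240 x 130 x 74 mm, low lip toward the robot, tall housing away. Its dark base is fixed; the white carriage on it (deck, lip, rails, housing) is clamped anywhere within 14 mm of mid travel along x, which no reading tells: feel for it. Origin: base's underside, below the middle of the panel's opening; x from lip to housing, y left, z up.
- lip_mid (a point): Point on the base frame: where the middle of the lip's free edge is at mid travel, at deck height (instrument x = -54.5 mm, z = 22 mm). The lip reaches from its edge toward -x, 5 mm thick, underside 10 mm above the deck. Under it, 5 mm behind the edge, a sprung strip 9 mm high and 100 mm wide: 2 N at rest, 6.3 N at its hard stop 8.5 mm farther in.
- housing_mid (a point): Point on the base frame: where the foot of the housing's upright face is at mid travel (instrument x = 54.5 mm, z = 22 mm); the face is 52 mm high. Lip edge to face: 109 mm, the panel 120 mm: flat it cannot enter, tilted 35 to 50 degrees, tongue down, it drops between them, then slides under the lip as it is lowered. Seated, its tongue is 11 mm under the lip, 2.5 mm short of the strip's stop.
- panel: Loose aluminium panel, 120 x 100 mm (x, y), 0.18 to 0.35 kg, flat on the bench, rib up. Origin: middle of its underside; z up. Plate 10 mm thick from x = -40 to 60 mm; tongue 5 mm thick, flush with the underside, from there to its tip at x = -60 mm, full width. Grip rib on top at x = 10 mm: 14 mm thick (x), 70 mm long (y), from 10 to 46 mm above the underside.
- panel_tongue (a point): Middle of the tongue's tip edge, on the panel's underside (panel frame x = -60 mm); axes as the panel.
- panel_heel (a point): Middle of the opposite edge, on the underside (x = 60 mm); axes as the panel.
- deck (a point): Point on the base frame at the opening's middle, at deck height (instrument x = 0, z = 22 mm); axes as the instrument. The deck is flat but for a well in it (x -19 to 35, y -33 to 33 mm at mid travel, 12 mm deep); side rails 106 mm apart, 15 mm above the deck.
- flask: Bystander: small conical glass flask, 79 mm wide, 102 mm high, origin under its middle.
- vial: Bystander: brown vial with black cap, 33 mm wide, 74 mm high, origin under its middle.
- tin: Bystander: cream open cup, 69 mm wide, 51 mm high, origin under its middle.

How it is judged:
On the way:
1. the panel stands tilted 15 to 55 degrees in the opening, the tip of its tongue low at the lip (x of panel_tongue in the frame of deck between -0.095 and -0.015 m and y of panel_tongue in the frame of deck between -0.012 and 0.012 m and z of panel_tongue in the frame of deck below 0.01 m and angle between panel's own z axis and vertical between 0.26 and 0.96 rad), for 0.1 s.
At the end, for the whole second after the job is handed in: the panel lies still and flat (within 2 degrees) in the opening, both its ends within 2 mm of the deck's height and 6 mm of its middle line, the tongue tip 49 to 82 mm from the opening's middle, toward the lip (x of panel_tongue in the frame of deck between -0.082 and -0.049 m and y of panel_tongue in the frame of deck between -0.006 and 0.006 m and y of panel_heel in the frame of deck between -0.006 and 0.006 m and z of panel_tongue in the frame of deck between -0.002 and 0.002 m and z of panel_heel in the frame of deck between -0.002 and 0.002 m and angle between panel's own z axis and vertical below 0.035 rad and linear speed of panel below 0.01 m/s); the robot touches nothing.
It fails at once if the flask, vial or cup is moved by over 20 mm (distance of any of flask, vial, tin from where it was at the start of the episode above 0.02 m).
It fails at once if the panel is pressed on the instrument with over 100 N (contact force between panel and instrument above 100 N).
It also fails if it takes over 46 s, if anything falls off the work surface, if the arm or the gripper's body presses on something with over 40 N, if the wrist force passes 120 N, or if a joint passes its speed limit or range.

## Working session

There is one attempt and no reset: what is moved stays moved. The work goes in short steps, Python scripts to look and compute and a tool call to move; the robot and the scene stay as the last step left them, time stands still between calls to the robot, and variables do not carry over. Pictures are saved under pics/ and viewed, and the job is handed in when it is done.

Besides the shell and the picture viewer there is one more tool, called after "Request:" by a JSON object that holds its "name" and its "arguments". arm_command: Moves the arm, as the interface text tells. Its arguments: {"type":"object","properties":{"increments":{"type":"array","items":{"type":"array","items":{"type":"number"}}},"squeeze":{"type":"number"}},"required":["increments"]}

```bash
ls; mkdir -p pics; python3 - <<'E'
from plant import monitor, vision, manip
import cv2
print(monitor.get_obs())
for n in ("scene","side","wrist"):
    i=vision.camera_info(n); print(n,i)
    cv2.imwrite(f"pics/{n}0.png",vision.grab_frame(n)[:,:,::-1])
E
```

```text
pics
{'time': 0.0, 'joint_positions': array([-1.26801188e+00,  3.20274719e-01,  1.56572183e+00,  4.21503969e-06,
        1.25736250e+00, -1.99913622e-02]), 'dq': array([ 9.09339936e-04, -4.99283549e-04, -6.07461878e-05,  6.20609039e-04,
        1.21023228e-03,  1.16909169e-03]), 'effort': array([ 8.77736747e-04, -4.15521491e+01, -2.34158260e+01,  2.15104342e-04,
        8.22563481e-03,  3.57463584e-06]), 'position': array([ 0.18225117, -0.54483782,  0.2304755 ]), 'tcp_rot': array([-8.74668129e-04,  9.87004934e-01,  1.60687525e-01, -1.22481434e-04]), 'force': array([-0.17026875,  0.81193211,  0.03089317]), 'torque': array([0.01749138, 0.00898246, 0.01216165]), 'gripper_width': 0.08539424075616604}
scene {'fx': 526.8647632512598, 'fy': 526.8647632512598, 'cx': 330.64226171672686, 'cy': 246.025162162268, 'R': array([[ 0.81121256, -0.5843048 , -0.02284905],
       [-0.38913143, -0.5102545 , -0.76695311],
       [ 0.43647555,  0.63105328, -0.64129623]]), 't': array([-0.67150774,  0.10835825,  0.84736914])}
side {'fx': 433.9638072362013, 'fy': 433.9638072362013, 'cx': 319.66283665699353, 'cy': 243.52399450099023, 'R': array([[ 0.99090249, -0.13289003,  0.02127175],
       [-0.05988368, -0.57691997, -0.81460253],
       [ 0.12052465,  0.80591785, -0.57962938]]), 't': array([-0.63335231, -0.13728121,  1.10884846])}
wrist {'fx': 393.3695491938079, 'fy': 393.3695491938079, 'cx': 314.5688600022034, 'cy': 240.3679144203756, 'R': array([[ 0.3167964 , -0.94849023, -0.00251477],
       [-0.90319892, -0.30247649,  0.30453192],
       [-0.28960621, -0.09420328, -0.95249881]]), 't': array([-0.57485953, -0.03993237,  0.38021352])}
```

View pics/scene0.png

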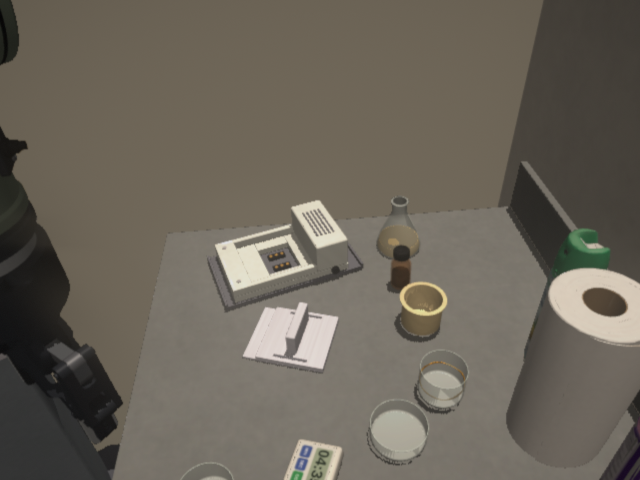

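View pics/side0.png

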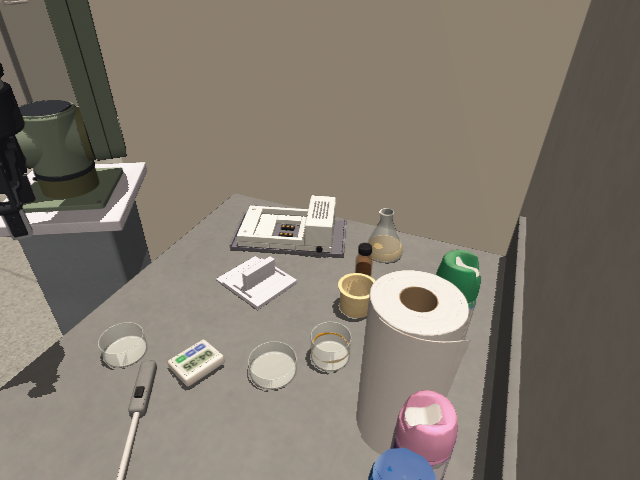

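View pics/wrist0.png

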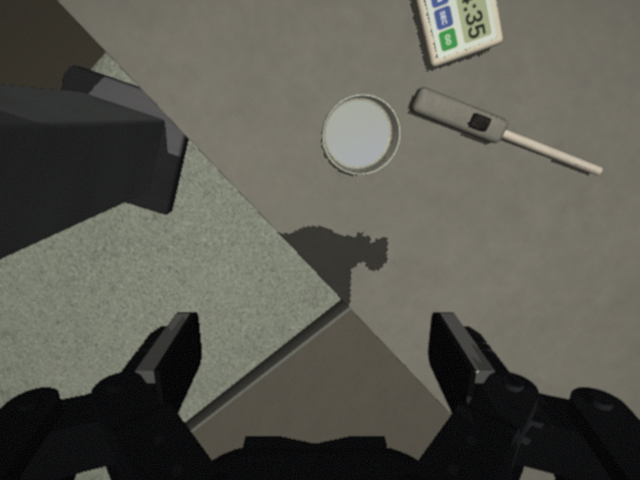

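The scene view shows the instrument at about (285,255), with its lip on the left and the housing at (320,235). The panel is at about (293,337), tongue to the left. I'll get rough positions and enlarged crops.

```bash
cat > h.py <<'E'
import numpy as np, cv2
from scipy.spatial.transform import Rotation as Ro
def ray(info,u,v,z):
    R=np.array(info["R"]);t=np.array(info["t"]);c=-R.T@t
    d=R.T@np.array([(u-info["cx"])/info["fx"],(v-info["cy"])/info["fy"],1.])
    return c+d*(z-c[2])/d[2]
def proj(info,X):
    x=np.array(info["R"])@np.asarray(X,float)+np.array(info["t"])
    return np.array([info["fx"]*x[0]/x[2]+info["cx"],info["fy"]*x[1]/x[2]+info["cy"]])
def rot(o): # scipy from wxyz
    q=o["tcp_rot"]; return Ro.from_quat([q[1],q[2],q[3],q[0]])
E
python3 - <<'E'
from h import *
from plant import vision
i=vision.camera_info("scene")
for n,u,v,z in [("pan L",245,356,0),("pan bot R",324,369,0),("pan top R",337,314,.01),("pan top L",268,308,.005),("base BL",226,308,0),("base BR",361,264,0),("base TL",209,262,0),("ribtop",305,305,.046),("flask",398,252,0)]:
    print(n,ray(i,u,v,z).round(3))
for n,b in (("scene",(190,180,260,210)),("side",(200,180,220,140))):
    x,y,w,h=b; im=cv2.imread(f"pics/{n}0.png")[y:y+h,x:x+w]
    cv2.imwrite(f"pics/{n}0c.png",cv2.resize(im,None,fx=3,fy=3,interpolation=cv2.INTER_CUBIC)[:600,:800])
E
```

```text
pan L [ 0.388 -0.397  0.   ]
pan bot R [ 0.467 -0.485  0.   ]
pan top R [ 0.539 -0.419  0.01 ]
pan top L [ 0.462 -0.339  0.005]
base BL [ 0.41  -0.294  0.   ]
base BR [ 0.647 -0.342  0.   ]
base TL [ 0.437 -0.176  0.   ]
ribtop [ 0.492 -0.403  0.046]
flask [ 0.719 -0.356  0.   ]
```

View pics/scene0c.png

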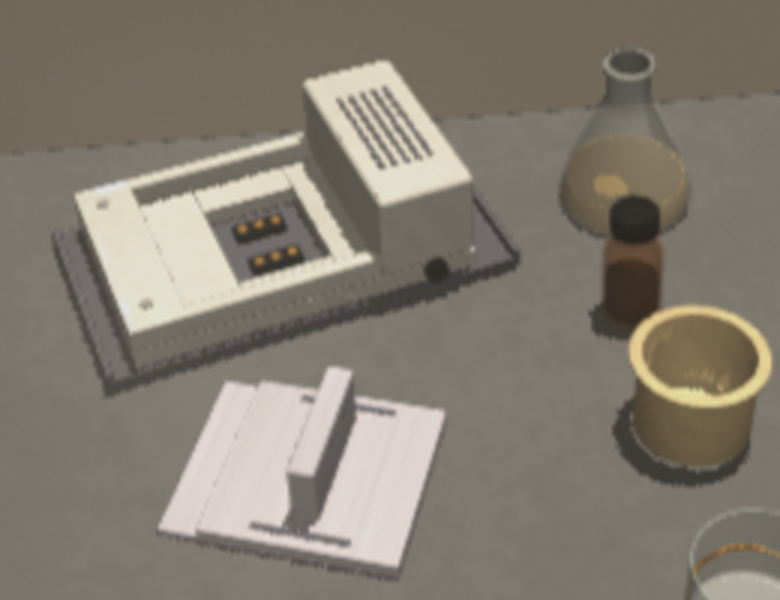

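```bash
cat >> h.py <<'E'
def tgt(yawy,tilt=0.):
    """tool rotation: y axis at world angle yawy (deg), pointing down, then turned by -tilt deg about tool x"""
    a=np.radians(yawy); y=np.array([np.cos(a),np.sin(a),0]); z=np.array([0,0,-1.]); x=np.cross(y,z)
    return Ro.from_matrix(np.c_[x,y,z])*Ro.from_rotvec([-np.radians(tilt),0,0])
def inc(o,p,Rt):
    R=rot(o); return R.inv().apply(np.asarray(p)-o["position"]), (R.inv()*Rt).as_rotvec()
E
python3 - <<'E'
from h import *
from plant import vision,monitor
o=monitor.get_obs(); i=vision.camera_info("wrist")
R=rot(o); c=-i["R"].T@i["t"]
print("cam in tool",R.inv().apply(c-o["position"]), "cam axes in tool\n",(R.as_matrix().T@i["R"].T).round(3))
print(R.as_matrix().round(3))
print(inc(o,[.465,-.41,.25],tgt(-47)))
E
```

```text
cam in tool [ 0.07751204  0.00103463 -0.14230041] cam axes in tool
 [[-0.    -0.952 -0.305]
 [ 1.    -0.    -0.001]
 [ 0.001 -0.305  0.952]]
[[ 0.948  0.317 -0.   ]
 [ 0.317 -0.948  0.001]
 [ 0.    -0.001 -1.   ]]
(array([ 0.31093849, -0.03834604, -0.01926473]), array([-1.36304318e-03, -2.99090389e-04, -4.27749590e-01]))
```

Request:
{"name": "arm_command", "arguments": {"increments": [[0.0854,0.05,-0.012,-0.01,0,0,-0.06],[0.0854,0.105,-0.024,-0.02,0,0,-0.12],[0.0854,0.16,-0.036,-0.03,0,0,-0.18],[0.0854,0.215,-0.05,-0.04,0,0,-0.24],[0.0854,0.27,-0.063,-0.05,0,0,-0.3],[0.0854,0.325,-0.076,-0.06,0,0,-0.36],[0.0854,0.37,-0.088,-0.067,0,0,-0.41],[0.0854,0.398,-0.093,-0.07,0,0,-0.428],[0.0854,0.398,-0.093,-0.07,0,0,-0.428]]}}

```text
time: 1.27
position: [0.5317, -0.3294, 0.3002]
tcp_rot: [-0.001, 0.93, 0.368, -0.0]
force: [-0.9, -0.6, 0.0]
gripper_width: 0.0854
```

```bash
python3 - <<'E'
from h import *
from plant import vision,monitor
import pickle
o=monitor.get_obs(); print(o["position"],o["dq"].round(3),o["joint_positions"].round(2),o["time"])
i=vision.camera_info("wrist"); im=vision.grab_frame("wrist")
pickle.dump(i,open("w1.pkl","wb"))
cv2.imwrite("pics/w1.png",im[:,:,::-1])
E
```

```text
[ 0.53168778 -0.32939022  0.30020455] [-0.041 -0.014  0.032 -0.024  0.008 -0.007] [-0.57  0.37  1.32  0.    1.46  0.24] 1.275
```

View pics/w1.png

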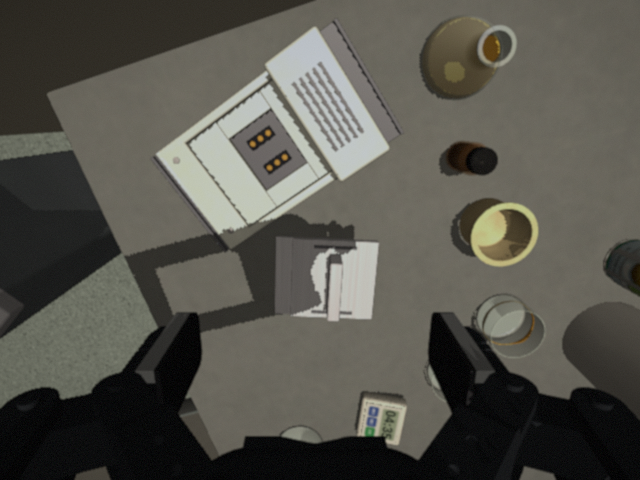

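The wrist view shows the whole instrument. The lip's edge line runs from (188,145) to (245,225), and the housing top is at (327,105). The panel's corners are near (276,237), (380,241), (372,319) and (276,314), with the rib top at (335,292).

```bash
python3 - <<'E'
from h import *
im=cv2.imread("pics/w1.png")
def crop(n,x,y,w,h,f):
    c=cv2.resize(im[y:y+h,x:x+w],None,fx=f,fy=f,interpolation=cv2.INTER_CUBIC)
    for k in range(0,w,20): cv2.putText(c,str(x+k),(k*f,10),0,.35,(0,0,255)); cv2.line(c,(k*f,12),(k*f,18),(0,0,255))
    for k in range(0,h,20): cv2.putText(c,str(y+k),(0,k*f+4),0,.35,(0,0,255)); cv2.line(c,(26,k*f),(32,k*f),(0,0,255))
    cv2.imwrite(f"pics/{n}.png",c)
crop("w1p",260,220,130,100,6); crop("w1i",145,70,200,180,3); 
E
```

```text
(no output)
```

View pics/w1p.png

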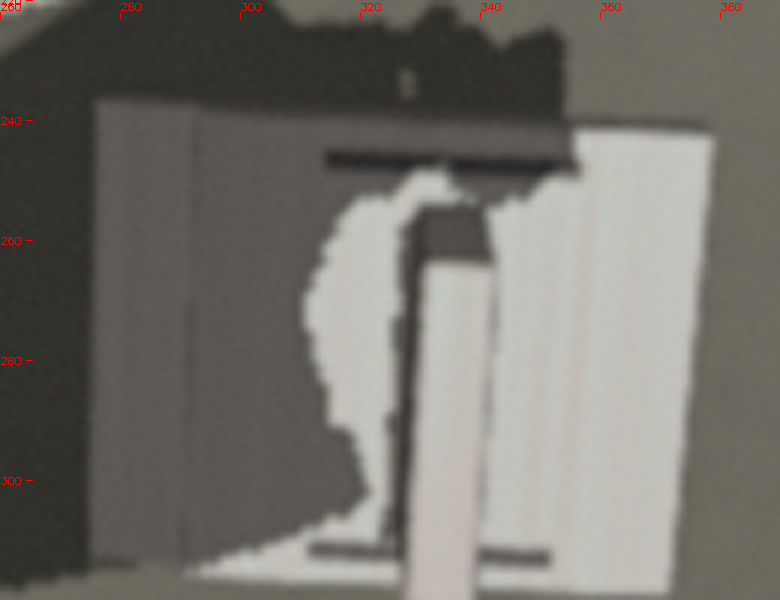

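View pics/w1i.png

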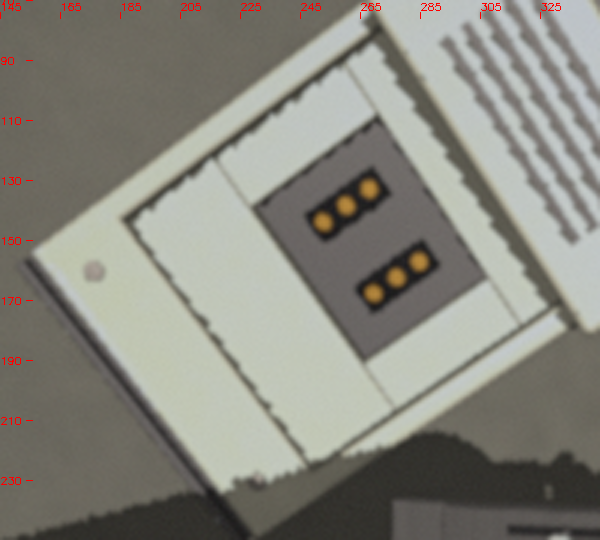

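```bash
python3 - <<'E'
from h import *
import pickle
i=pickle.load(open("w1.pkl","rb"))
r=lambda u,v,z: ray(i,u,v,z)
# panel
A=r(275.8,236.3,.005);B=r(275,314.7,.005);C=r(378.8,242.5,.01);D=r(371.3,318.7,.01)
print("panel",A,B,C,D); print("w",np.linalg.norm(A-B),np.linalg.norm(C-D),"len",np.linalg.norm((A-C)[:2]),np.linalg.norm((B-D)[:2]))
f=lambda d:np.degrees(np.arctan2(d[1],d[0]))
print("ang x",f(C-A),f(D-B),"y-90",f(A-B)-90,f(C-D)-90,"centre",(A+B+C+D)/4)
E1=r(330.3,263.7,.046);E2=r(342.2,263.7,.046); print("rib top +y end",E1,E2,np.linalg.norm(E1-E2),(E1+E2)/2)
# instrument
L1=r(185.7,142.3,.037);L2=r(249,225.7,.037)
print("lip",L1,L2,np.linalg.norm(L1-L2),"ang-90",f(L1-L2)-90,"mid",(L1+L2)/2)
P=r(145+375/3,70+42/3,.037);Q=r(145+560/3,70+305/3,.037)
print("rails ang",f(P-L1),f(Q-L2))
H1=r(267,70,.074);H2=r(341,180,.074); print("hous",H1,H2,np.linalg.norm(H1-H2),f(H1-H2)-90,(H1+H2)/2)
a=np.radians(f(L1-L2)-90); x=np.array([np.cos(a),np.sin(a),0])
print("lip-face",x@((H1+H2)/2-(L1+L2)/2))
E
python3 - <<'E'
import cv2
im=cv2.imread("pics/w1.png")
c=cv2.resize(im[5:195,255:415],None,fx=3,fy=3,interpolation=cv2.INTER_CUBIC);cv2.imwrite("pics/w1h.png",c)
E
```

```text
panel [ 0.4586785  -0.33555382  0.005     ] [ 0.3815696  -0.40231247  0.005     ] [ 0.53605721 -0.42661153  0.01      ] [ 0.46111107 -0.49093144  0.01      ]
w 0.10199264664777503 0.09876221576880242 len 0.11949465561183716 0.11908050589888443
ang x -49.642895671711834 -48.08989610430423 y-90 -49.11493568214095 -49.363312834233085 centre [ 0.45935409 -0.41385232  0.0075    ]
rib top +y end [ 0.48792691 -0.39342066  0.046     ] [ 0.49671274 -0.40276708  0.046     ] 0.01282756223864824 [ 0.49231983 -0.39809387  0.046     ]
lip [ 0.48025196 -0.20006255  0.037     ] [ 0.45743833 -0.30255024  0.037     ] 0.1049961367764364 ang-90 -12.54936577251766 mid [ 0.46884515 -0.25130639  0.037     ]
rails ang -14.638556514793654 -13.577865292089298
hous [ 0.58672849 -0.22128529  0.074     ] [ 0.56242168 -0.33440104  0.074     ] 0.11569785131611962 -12.12755343214495 [ 0.57457509 -0.27784317  0.074     ]
lip-face 0.10896989130956665
```

View pics/w1h.png

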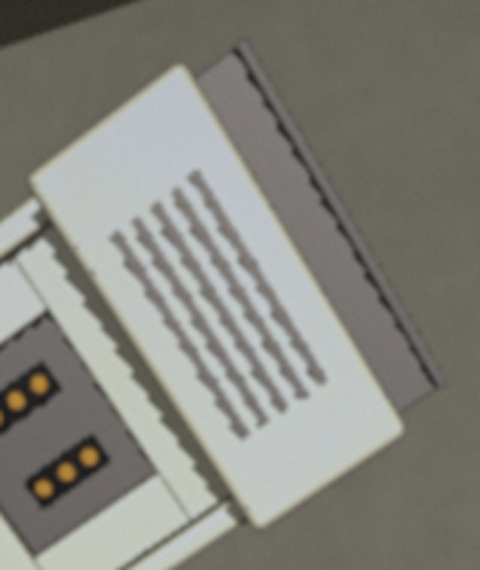

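```bash
python3 - <<'E'
from h import *
import pickle
i=pickle.load(open("w1.pkl","rb"))
r=lambda u,v,z: ray(i,u,v,z)
f=lambda d:np.degrees(np.arctan2(d[1],d[0]))
F1,F2,K2,K1=r(265.7,64.3,.074),r(341,180.7,.074),r(389,148.3,.074),r(316,27,.074)
print("hous yaw front,back,sides",f(F1-F2)-90,f(K1-K2)-90,f(K1-F1),f(K2-F2),np.linalg.norm(F1-F2),np.linalg.norm(K1-K2),np.linalg.norm(K1-F1))
print("front mid",(F1+F2)/2,"centre",(F1+F2+K1+K2)/4)
b1,b2=r(336.7,19,.008),r(401.7,132.7,.008);print("base back",f(b1-b2)-90,np.linalg.norm(b1-b2),(b1+b2)/2)
# outer corners of carriage at lip
o1=r(145+33/3,70+250/3,.037);o2=r(145+220/3,70+492/3,.037)
print("lip outer",f(o1-o2)-90,np.linalg.norm(o1-o2),o1,o2)
for a in (-12.5,-13):
  a=np.radians(a);x=np.array([np.cos(a),np.sin(a)]);y=np.array([-x[1],x[0]])
  for n,p in dict(lipmid=[.46885,-.25131],hf=(F1+F2)[:2]/2,hc=(F1+F2+K1+K2)[:2]/4,bb=(b1+b2)[:2]/2,o1=o1[:2]).items(): print(n,(x@p).round(4),(y@p).round(4))
E
```

```text
hous yaw front,back,sides -13.152906258920353 -12.888991531337155 -13.279271430650834 -12.397020197111345 0.12052785152412264 0.11972221745640575 0.05192756629153911
front mid [ 0.57566481 -0.27617709  0.074     ] centre [ 0.60111452 -0.28197585  0.074     ]
base back -13.455739301293747 0.1291991902881042 [ 0.6531099  -0.29366539  0.008     ]
lip outer -13.147540876414027 0.10238618697040956 [ 0.45100722 -0.18475571  0.037     ] [ 0.42771852 -0.28445811  0.037     ]
lipmid 0.5121 -0.1439
hf 0.6218 -0.145
hc 0.6479 -0.1452
bb 0.7012 -0.1453
o1 0.4803 -0.0828
lipmid 0.5134 -0.1394
hf 0.623 -0.1396
hc 0.6491 -0.1395
bb 0.7024 -0.1392
o1 0.481 -0.0786
```

Everything checks out: the lip-to-face distance is 109 mm, the panel measures 119 x 100 mm, and the rib end agrees to within 0.5 mm. The instrument's yaw is -13° and the panel's is -49.2°.

```bash
python3 - <<'E'
from h import *
from plant import monitor
o=monitor.get_obs(); print(rot(o).as_matrix().round(4),o["position"])
print(inc(o,[.4659,-.4215,.1],tgt(-49.2)),inc(o,[.4659,-.4215,.018],tgt(-49.2)))
E
```

```text
[[ 7.302e-01  6.832e-01 -1.800e-03]
 [ 6.832e-01 -7.302e-01  1.500e-03]
 [-3.000e-04 -2.400e-03 -1.000e+00]] [ 0.53044067 -0.33015418  0.30016065]
(array([-0.10947815,  0.02308324,  0.2001388 ]), array([-0.00235742,  0.00034092,  0.04003453])) (array([-0.10945408,  0.02327705,  0.28213857]), array([-0.00235742,  0.00034092,  0.04003453]))
```

Request:
{"name": "arm_command", "arguments": {"increments": [[0.0854,-0.025,0.005,0.045,0,0,0.01],[0.0854,-0.05,0.01,0.09,0,0,0.02],[0.0854,-0.075,0.016,0.135,0,0,0.03],[0.0854,-0.1,0.021,0.175,-0.001,0,0.04],[0.0854,-0.1095,0.0232,0.2,-0.002,0,0.04],[0.0854,-0.1095,0.0232,0.225,-0.002,0,0.04],[0.0854,-0.1095,0.0232,0.25,-0.002,0,0.04],[0.0854,-0.1095,0.0232,0.27,-0.002,0,0.04],[0.0854,-0.1095,0.0232,0.282,-0.002,0,0.04],[0.0854,-0.1095,0.0232,0.282,-0.002,0,0.04]]}}

```text
time: 2.58
position: [0.4647, -0.4215, 0.0175]
tcp_rot: [-0.001, 0.937, 0.348, -0.001]
force: [0.7, 0.3, 0.0]
gripper_width: 0.0852
```

```bash
python3 - <<'E'
from h import *
from plant import monitor,vision
i=vision.camera_info("wrist"); o=monitor.get_obs(); print(o["position"],inc(o,[.4659,-.4215,.018],tgt(-49.2)),o["force"])
im=vision.grab_frame("wrist")[:,:,::-1].copy(); cv2.imwrite("pics/w2.png",im)
for s in(-.0,): 
  for y in (-.035,.035):
    for x in (.003,.017):
      a=np.radians(-49.2);p=[.4594+x*np.cos(a)-y*np.sin(a),-.4139+x*np.sin(a)+y*np.cos(a),.046]; print(proj(i,p))
E
```

```text
[ 0.46469031 -0.42153203  0.0174891 ] (array([ 0.00093699,  0.00076422, -0.00051325]), array([-0.00221328,  0.00070214, -0.0008998 ])) [0.7374119  0.30731702 0.02329422]
[295.30996951 437.50830573]
[334.03278388 437.5734221 ]
[291.60231908 255.39427899]
[337.15958337 255.39107832]
```

View pics/w2.png

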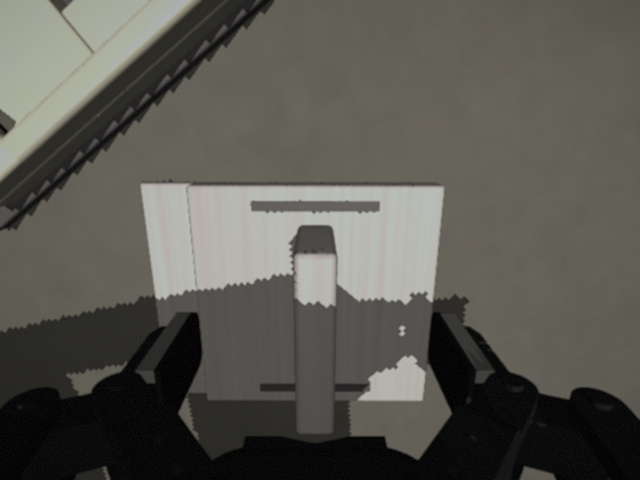

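The rib's top is at columns 295 to 336, rows 253 to 433, as predicted and centred between the fingers. Closing.

Request:
{"name": "arm_command", "arguments": {"increments": [[0.045,0,0,0,0,0,0],[0.02,0,0,0,0,0,0],[0.005,0,0,0,0,0,0],[0.005,0,0,0,0,0,0],[0.005,0,0,0,0,0,0],[0.005,0,0,0,0,0,0]], "squeeze": 80}}

```text
time: 3.38
position: [0.4657, -0.422, 0.0187]
tcp_rot: [0.0, 0.937, 0.348, -0.0]
force: [-0.3, 0.7, 3.8]
gripper_width: 0.0128
```

```bash
cat >> h.py <<'E'
A=np.radians(-13.);XH=np.array([np.cos(A),np.sin(A),0]);YH=np.array([-np.sin(A),np.cos(A),0])
LIP=.5135;YM=-.1395
def pose(th,d,lift,lip=LIP,ym=YM,hg=.0187,deck=.022,y0=0.):
    c,s=np.cos(np.radians(th)),np.sin(np.radians(th))
    S=lip-d+.070*c-hg*s; z=deck+lift+.070*s+hg*c
    return S*XH+(ym+y0)*YH+[0,0,z], tgt(-13,th)
def state(o,lip=LIP,ym=YM,hg=.0187):
    """th,d,tip height above deck,lateral"""
    R=rot(o).as_matrix(); p=o["position"]; 
    tip=p+R[:,2]*hg-R[:,1]*.070; heel=p+R[:,2]*hg+R[:,1]*.05
    th=np.degrees(np.arcsin((heel-tip)[2]/.12)); h=heel-tip
    return dict(th=th,d=1e3*(lip-tip@XH),tipz=1e3*(tip[2]-.022),heelz=1e3*(heel[2]-.022),heelx=1e3*(heel@XH-lip),ytip=1e3*(tip@YH-ym),yheel=1e3*(heel@YH-ym))
E
python3 - <<'E'
from h import *
from plant import monitor
o=monitor.get_obs(); print(state(o)); np.set_printoptions(precision=4,suppress=True)
print(inc(o,*pose(42,-.008,.08)), pose(42,-.008,.08)[0],o["position"],o["force"])
for th,d,l in((0,0,0.1),): print(inc(o,pose(42,-.008,.08)[0],tgt(-13,0)))
E
```

```text
{'th': np.float64(0.02262065396569856), 'd': np.float64(21.29979262757342), 'tipz': np.float64(-21.984250572726214), 'heelz': np.float64(-21.936873987078297), 'heelx': np.float64(75.49294175418896), 'ytip': np.float64(-125.59143773431059), 'yheel': np.float64(-196.52213860749208)}
(array([ 0.1419, -0.0887, -0.1441]), array([-0.7077,  0.2321, -0.6033])) [ 0.5152 -0.2621  0.1627] [ 0.4657 -0.422   0.0187] [-0.2564  0.6651  3.8223]
(array([ 0.1419, -0.0887, -0.1441]), array([ 0.0003,  0.0004, -0.6324]))
```

Request:
{"name": "arm_command", "arguments": {"increments": [[0.005,0,0,-0.05,0,0,0],[0.005,0,0,-0.1,-0.06,0.02,-0.05],[0.005,0.02,-0.013,-0.13,-0.18,0.06,-0.15],[0.005,0.045,-0.028,-0.16,-0.3,0.1,-0.255],[0.005,0.07,-0.044,-0.165,-0.42,0.138,-0.358],[0.005,0.095,-0.06,-0.165,-0.54,0.177,-0.46],[0.005,0.12,-0.075,-0.16,-0.64,0.21,-0.546],[0.005,0.1419,-0.0887,-0.15,-0.7077,0.2321,-0.6033],[0.005,0.1419,-0.0887,-0.1441,-0.7077,0.2321,-0.6033],[0.005,0.1419,-0.0887,-0.1441,-0.7077,0.2321,-0.6033]]}}

```text
time: 4.62
position: [0.5139, -0.2609, 0.1608]
tcp_rot: [0.279, 0.731, 0.582, 0.222]
force: [0.6, 0.4, -2.8]
gripper_width: 0.0127
```

```bash
python3 - <<'E'
from h import *
from plant import monitor,vision
np.set_printoptions(precision=4,suppress=True)
o=monitor.get_obs(); print(state(o),o["joint_positions"],o["force"],o["gripper_width"])
i=vision.camera_info("wrist");import pickle;pickle.dump(i,open("w3.pkl","wb"))
for n in("wrist","scene","side"):
  cv2.imwrite(f"pics/{n}3.png",vision.grab_frame(n)[:,:,::-1])
im=cv2.imread("pics/scene3.png")[150:350,180:440];cv2.imwrite("pics/scene3c.png",cv2.resize(im,None,fx=3,fy=3))
print(inc(monitor.get_obs(),*pose(42,-.008,.003)))
E
```

```text
{'th': np.float64(41.82761989560788), 'd': np.float64(-6.22149585053533), 'tipz': np.float64(78.1421268184091), 'heelz': np.float64(158.1691374841815), 'heelx': np.float64(95.640045562849), 'ytip': np.float64(0.8746947645278391), 'yheel': np.float64(0.8977435576318915)} [-0.6382  0.1867  2.2109  1.3674  0.2765 -1.6741] [ 0.5978  0.4202 -2.7589] 0.01268688027531978
(array([-0.0007, -0.0496,  0.0571]), array([-0.0031, -0.0011, -0.001 ]))
```

View pics/wrist3.png

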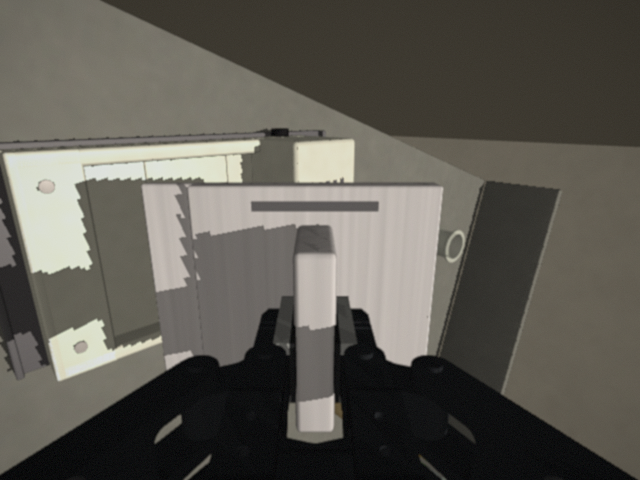

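View pics/scene3c.png

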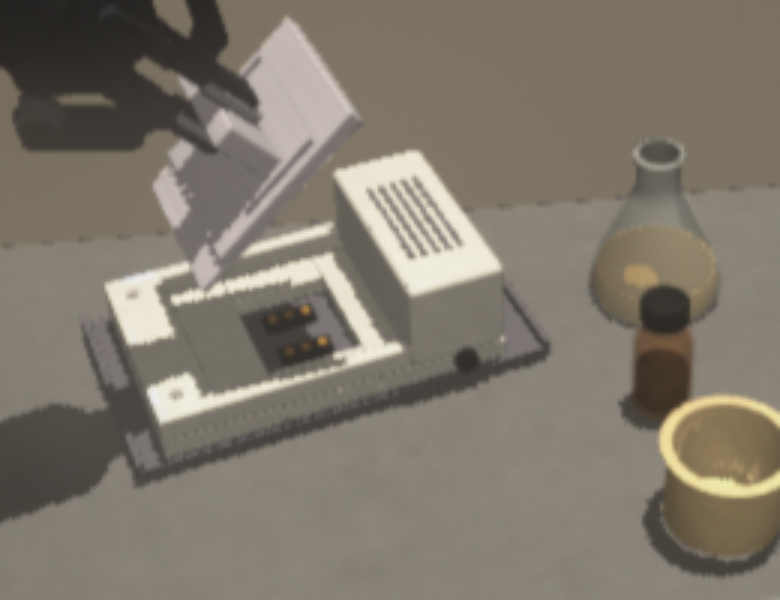

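The panel is held tilted as intended. The wrist view shows it at columns 142 to 443, the same place in the image as at the grasp, so it has not slipped. It sits above the opening, so I'm descending.

Request:
{"name": "arm_command", "arguments": {"increments": [[0.005,0,-0.01,0.0115,0,0,0],[0.005,0,-0.02,0.023,-0.003,-0.001,-0.001],[0.005,0,-0.03,0.0345,-0.003,-0.001,-0.001],[0.005,-0.0005,-0.04,0.046,-0.003,-0.001,-0.001],[0.005,-0.0007,-0.046,0.053,-0.003,-0.001,-0.001],[0.005,-0.0007,-0.0496,0.0571,-0.003,-0.001,-0.001],[0.005,-0.0007,-0.0496,0.0571,-0.003,-0.001,-0.001]]}}

```text
time: 5.65
position: [0.5153, -0.2626, 0.0853]
tcp_rot: [0.28, 0.731, 0.581, 0.223]
force: [0.1, 0.2, -3.3]
gripper_width: 0.0126
```

```bash
python3 - <<'E'
from h import *
from plant import monitor,vision
np.set_printoptions(precision=4,suppress=True)
o=monitor.get_obs(); print(o["time"],state(o),o["force"])
for n in("wrist","scene"):
  cv2.imwrite(f"pics/{n}4.png",vision.grab_frame(n)[:,:,::-1])
im=cv2.imread("pics/scene4.png")[170:340,190:390];cv2.imwrite("pics/scene4c.png",cv2.resize(im,None,fx=3.5,fy=3.5))
o=monitor.get_obs()
for a in((35,0,.0015),(30,.003,.0015),(25,.006,.0015),(20,.009,.0015)): print(a,inc(o,*pose(*a)))
E
```

```text
5.65 {'th': np.float64(41.92366295886403), 'd': np.float64(-8.033764828720091), 'tipz': np.float64(2.5941912393199), 'heelz': np.float64(82.77097883167528), 'heelx': np.float64(97.31802160191549), 'ytip': np.float64(-0.4052356881982244), 'yheel': np.float64(-0.4702266755903517)} [ 0.1017  0.2336 -3.2943]
(35, 0, 0.0015) (array([ 0.0004, -0.0056,  0.0044]), array([0.1223, 0.0003, 0.0001]))
(30, 0.003, 0.0015) (array([ 0.0004, -0.0073,  0.0086]), array([0.2096, 0.0003, 0.0001]))
(25, 0.006, 0.0015) (array([ 0.0004, -0.0094,  0.013 ]), array([0.2969, 0.0003, 0.0001]))
(20, 0.009, 0.0015) (array([ 0.0004, -0.0122,  0.0172]), array([0.3841, 0.0003, 0.0001]))
```

View pics/scene4c.png

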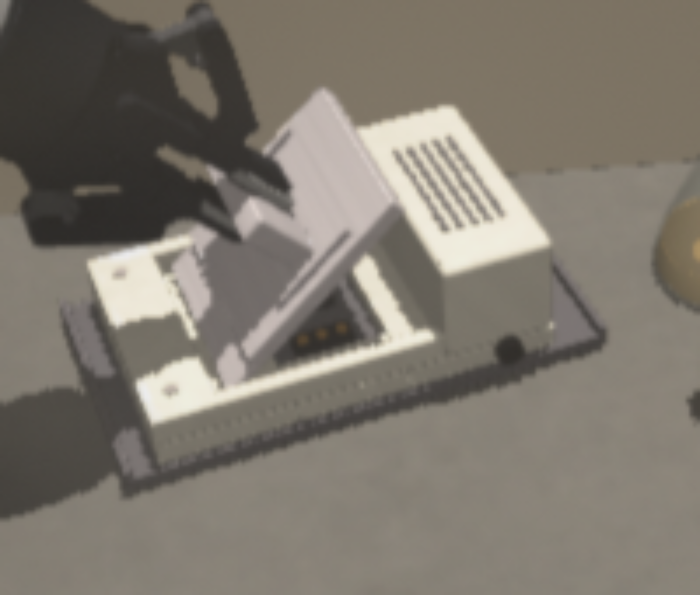

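View pics/wrist4.png

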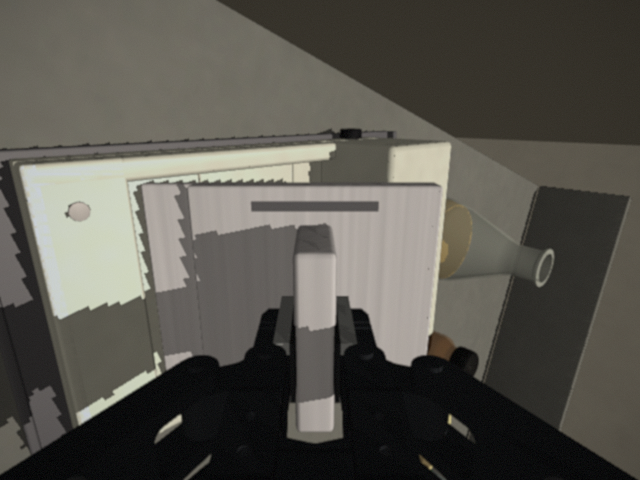

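The scene crop shows the tongue inside the opening, beside the lip and between the rails, with no contact force beyond the panel's weight. Next I'll slide it under the lip while reducing the tilt.

Request:
{"name": "arm_command", "arguments": {"increments": [[0.005,0.0003,-0.0028,0.0022,0.061,0,0],[0.005,0.0004,-0.0056,0.0044,0.122,0,0],[0.005,0.0004,-0.0065,0.0065,0.166,0,0],[0.005,0.0004,-0.0073,0.0086,0.21,0,0],[0.005,0.0004,-0.0073,0.0086,0.21,0,0]]}}

```text
time: 6.38
position: [0.5164, -0.2624, 0.0754]
tcp_rot: [0.202, 0.756, 0.601, 0.161]
force: [-0.7, -0.2, -3.6]
gripper_width: 0.0125
```

```bash
cat > s.py <<'E'
from h import *
from plant import monitor,vision
import sys
np.set_printoptions(precision=4,suppress=True)
o=monitor.get_obs(); s=state(o); print(o["time"],{k:round(float(v),2) for k,v in s.items()},"F instr",(o["force"]@XH).round(2),(o["force"]@YH).round(2),o["force"][2].round(2),"T",o["torque"]@XH,o["torque"]@YH)
for a in sys.argv[1:]:
    v=[float(t) for t in a.split(",")]; r=inc(o,*pose(v[0],v[1]/1e3,v[2]/1e3,y0=(v[3]/1e3 if len(v)>3 else 0))); print(a,r[0],r[1])
E
python3 s.py 25,5,1.5 22,7,1.5 18,9,1.5
```

```text
6.375 {'th': 29.97, 'd': 2.62, 'tipz': 2.28, 'heelz': 62.22, 'heelx': 101.33, 'ytip': -0.08, 'yheel': -0.04} F instr -0.6 -0.36 -3.63 T 0.026820369314426044 0.5209863108534957
25,5,1.5 [ 0.0001 -0.0011  0.0056] [0.0867 0.0001 0.0003]
22,7,1.5 [ 0.0001 -0.0023  0.0084] [0.1391 0.0001 0.0003]
18,9,1.5 [ 0.0001 -0.0036  0.0124] [0.2089 0.0001 0.0003]
```

```bash
python3 s.py 25,4.5,0.7 22,6,0.5 18,9,0.5
```

```text
6.375 {'th': 29.97, 'd': 2.62, 'tipz': 2.28, 'heelz': 62.22, 'heelx': 101.33, 'ytip': -0.08, 'yheel': -0.04} F instr -0.6 -0.36 -3.63 T 0.026820369314426044 0.5209863108534957
25,4.5,0.7 [ 0.0001 -0.0011  0.0066] [0.0867 0.0001 0.0003]
22,6,0.5 [ 0.0001 -0.0019  0.0097] [0.1391 0.0001 0.0003]
18,9,0.5 [ 0.0001 -0.0041  0.0133] [0.2089 0.0001 0.0003]
```

Request:
{"name": "arm_command", "arguments": {"increments": [[0.005,0.0001,-0.0006,0.0033,0.043,0,0],[0.005,0.0001,-0.0011,0.0066,0.087,0,0],[0.005,0.0001,-0.0015,0.0081,0.113,0,0],[0.005,0.0001,-0.0019,0.0097,0.139,0,0],[0.005,0.0001,-0.0019,0.0097,0.139,0,0]]}}

```text
time: 7.0
position: [0.5206, -0.2636, 0.067]
tcp_rot: [0.15, 0.768, 0.611, 0.119]
force: [1.8, -1.1, -1.7]
gripper_width: 0.0124
```

```bash
python3 s.py 20,7,0.5 18,9,0.5 16,11,.5
```

```text
7.0 {'th': 22.11, 'd': 4.75, 'tipz': 1.36, 'heelz': 46.54, 'heelx': 106.42, 'ytip': -0.29, 'yheel': -0.16} F instr 2.02 -0.66 -1.73 T -0.08416554556209957 -0.09477365734483603
20,7,0.5 [ 0.0002 -0.0018  0.0026] [0.0369 0.0007 0.0011]
18,9,0.5 [ 0.0002 -0.0031  0.0043] [0.0718 0.0007 0.001 ]
16,11,.5 [ 0.0002 -0.0045  0.006 ] [0.1067 0.0008 0.001 ]
```

Contact appeared at d ≈ 4.8 mm, with about 2 N along +x. That matches the sprung strip expected at 5 mm. I'll continue pressing in.

Request:
{"name": "arm_command", "arguments": {"increments": [[0.005,0.0002,-0.0018,0.0026,0.037,0,0],[0.005,0.0002,-0.0031,0.0043,0.072,0,0],[0.005,0.0002,-0.004,0.0045,0.075,0,0],[0.005,0.0002,-0.004,0.0045,0.075,0,0]]}}

```text
time: 7.5
position: [0.5195, -0.2634, 0.0622]
tcp_rot: [0.123, 0.773, 0.615, 0.097]
force: [3.9, -1.1, -0.5]
gripper_width: 0.0125
```

```bash
python3 s.py 18,10,0.5 16,11,0.5 14,12,.5
```

```text
7.5 {'th': 17.99, 'd': 8.89, 'tipz': 0.78, 'heelz': 37.84, 'heelx': 105.25, 'ytip': -0.45, 'yheel': -0.31} F instr 4.08 -0.15 -0.47 T 0.005033531628801117 -0.473487151129475
18,10,0.5 [ 0.0003 -0.0011 -0.0001] [-0.0003  0.0016  0.0012]
16,11,0.5 [ 0.0003 -0.0015  0.0021] [0.0347 0.0017 0.0011]
14,12,.5 [ 0.0004 -0.0019  0.0042] [0.0696 0.0017 0.0011]
```

The force at d = 8.9 mm is 4.1 N against 4.0 N predicted, so my lip position is accurate. Continuing to d ≈ 12 mm.

Request:
{"name": "arm_command", "arguments": {"increments": [[0.005,0.0003,-0.0013,0.001,0.017,0,0],[0.005,0.0003,-0.002,0.0021,0.035,0.001,0.001],[0.005,0.0004,-0.0032,0.0042,0.07,0.001,0.001],[0.005,0.0004,-0.0036,0.0042,0.07,0.001,0.001]]}}

```text
time: 8.0
position: [0.519, -0.2634, 0.0577]
tcp_rot: [0.097, 0.777, 0.618, 0.076]
force: [4.7, -2.1, -1.1]
gripper_width: 0.0127
```

```bash
python3 s.py 14,12.5,.5 11,12.5,0.5 8,12.5,.5 4,12.5,.5
```

```text
8.0 {'th': 14.1, 'd': 11.92, 'tipz': 0.46, 'heelz': 29.7, 'heelx': 104.46, 'ytip': -0.42, 'yheel': -0.37} F instr 5.06 -0.96 -1.14 T -0.05559658004567082 -0.7994692763580292
14,12.5,.5 [ 0.0004 -0.0005 -0.0001] [0.0018 0.0016 0.0004]
11,12.5,0.5 [0.0004 0.0004 0.0036] [0.0542 0.0016 0.0004]
8,12.5,.5 [0.0004 0.001  0.0074] [0.1065 0.0016 0.0003]
4,12.5,.5 [0.0004 0.0016 0.0124] [0.1763 0.0016 0.0003]
```

Request:
{"name": "arm_command", "arguments": {"increments": [[0.005,0.0004,0,0.0018,0.027,0.001,0],[0.005,0.0004,0.0001,0.0036,0.054,0.001,0],[0.005,0.0004,0.0004,0.0055,0.08,0.001,0],[0.005,0.0004,0.0007,0.0074,0.107,0.001,0],[0.005,0.0004,0.001,0.01,0.141,0.001,0],[0.005,0.0004,0.0012,0.0124,0.176,0.001,0],[0.005,0.0004,0.0012,0.0124,0.176,0.001,0]]}}

```text
time: 8.88
position: [0.5239, -0.2643, 0.0457]
tcp_rot: [0.028, 0.782, 0.622, 0.021]
force: [4.2, -1.6, -1.6]
gripper_width: 0.0127
```

```bash
python3 s.py 4,12.3,.3 2,12.3,.3 0,12.3,0 0,12.3,-.7
```

```text
8.875 {'th': 4.03, 'd': 12.11, 'tipz': 0.15, 'heelz': 8.59, 'heelx': 107.59, 'ytip': -0.29, 'yheel': -0.2} F instr 4.46 -0.58 -1.59 T -0.20676142243044293 -0.8363054934469378
4,12.3,.3 [ 0.0002 -0.0002 -0.0001] [0.0006 0.0013 0.0008]
2,12.3,.3 [0.0002 0.0004 0.0023] [0.0355 0.0013 0.0008]
0,12.3,0 [0.0002 0.0009 0.0051] [0.0704 0.0013 0.0007]
0,12.3,-.7 [0.0002 0.0009 0.0058] [0.0704 0.0013 0.0007]
```

Request:
{"name": "arm_command", "arguments": {"increments": [[0.005,0.0002,0.0001,0.0012,0.017,0.001,0.001],[0.005,0.0002,0.0003,0.0023,0.035,0.001,0.001],[0.005,0.0002,0.0005,0.0037,0.053,0.001,0.001],[0.005,0.0002,0.0007,0.0051,0.07,0.001,0.001],[0.005,0.0002,0.0007,0.0055,0.07,0.001,0.001]]}}

```text
time: 9.5
position: [0.5251, -0.2646, 0.0407]
tcp_rot: [0.0, 0.783, 0.623, -0.0]
force: [2.0, -2.5, 4.5]
gripper_width: 0.0128
```

```bash
python3 s.py 0,12.3,-.7; python3 - <<'E'
from h import *
from plant import vision
for n in("wrist","scene","side"):
  cv2.imwrite(f"pics/{n}5.png",vision.grab_frame(n)[:,:,::-1])
im=cv2.imread("pics/scene5.png")[170:340,190:390];cv2.imwrite("pics/scene5c.png",cv2.resize(im,None,fx=3.5,fy=3.5))
E
```

```text
9.5 {'th': 0.0, 'd': 12.35, 'tipz': 0.04, 'heelz': 0.05, 'heelx': 107.65, 'ytip': -0.22, 'yheel': -0.21} F instr 2.56 -1.99 4.47 T -0.3095794790677888 -0.3869709546682824
0,12.3,-.7 [0.0002 0.0001 0.0007] [0.0001 0.0007 0.0001]
```

View pics/scene5c.png

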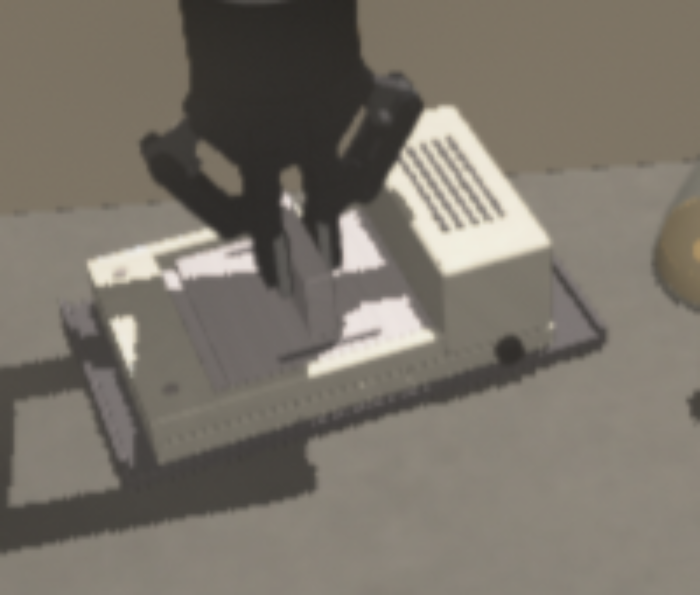

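View pics/wrist5.png

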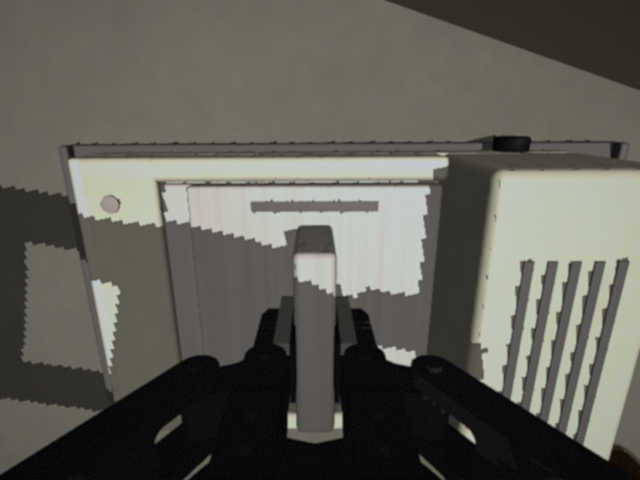

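The panel is flat. The tip and heel read 0.04 and 0.05 mm above the deck, and the vertical force rose by about 8 N, so it is bearing on the deck. The wrist view shows its heel edge at column ~438, by the housing foot. I'll open only partway, because the housing is 50 mm from the tool axis, then check and lift.

Request:
{"name": "arm_command", "arguments": {"increments": [[0.018,0.0002,0,0,0,0,0],[0.024,0.0002,0,0,0,0,0],[0.03,0.0002,0,0,0,0,0],[0.034,0.0002,0,0,0,0,0],[0.034,0.0002,0,0,0,0,0]]}}

```text
time: 10.28
position: [0.525, -0.2643, 0.0406]
tcp_rot: [0.0, 0.783, 0.622, 0.0]
force: [0.8, 0.7, 0.1]
gripper_width: 0.0341
```

```bash
python3 s.py; python3 - <<'E'
from h import *
from plant import vision
cv2.imwrite("pics/wrist6.png",vision.grab_frame("wrist")[:,:,::-1])
E
```

```text
10.275 {'th': 0.04, 'd': 12.53, 'tipz': -0.12, 'heelz': -0.04, 'heelx': 107.47, 'ytip': 0.07, 'yheel': 0.04} F instr 0.64 0.86 0.08 T 0.03502140433402657 0.050405878784352175
```

View pics/wrist6.png

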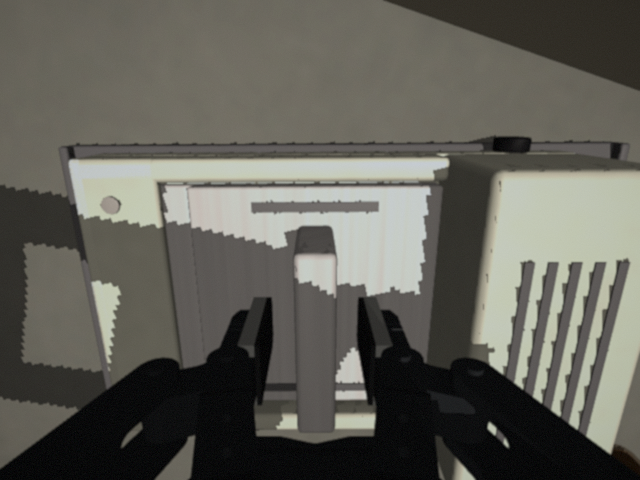

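The fingers are free on both sides of the rib (columns 262 and 368; rib 295 to 336), the panel did not move, and the force is near zero. Lifting away.

Request:
{"name": "arm_command", "arguments": {"increments": [[0.034,0,0,-0.015,0,0,0],[0.034,0,0,-0.04,0,0,0],[0.034,0,0,-0.08,0,0,0],[0.034,0,0,-0.12,0,0,0],[0.034,0,0,-0.16,0,0,0],[0.034,0,0,-0.19,0,0,0],[0.034,0,0,-0.2,0,0,0],[0.034,0,0,-0.2,0,0,0]]}}

```text
time: 11.32
position: [0.5248, -0.2642, 0.2411]
tcp_rot: [0.001, 0.783, 0.622, 0.0]
force: [-0.5, -0.1, -0.4]
gripper_width: 0.034
```

```bash
python3 - <<'E'
from h import *
from plant import vision,monitor
import pickle
o=monitor.get_obs();print(o["time"],o["position"],o["force"],np.abs(o["dq"]).max())
i=vision.camera_info("wrist");pickle.dump(i,open("w7.pkl","wb"))
im=vision.grab_frame("wrist")[:,:,::-1];cv2.imwrite("pics/wrist7.png",im)
im2=vision.grab_frame("scene")[:,:,::-1];cv2.imwrite("pics/scene7.png",im2)
cv2.imwrite("pics/scene7c.png",cv2.resize(im2[150:350,180:440],None,fx=3,fy=3))
def W(x,y,z): return XH*(LIP+x)+YH*(YM+y)+[0,0,z]
for n,p in dict(heelTL=(109,50,32),heelTR=(109,-50,32),step50=(9,50,32),stepm50=(9,-50,32),rib1=(52,35,68),rib2=(66,35,68),rib3=(52,-35,68)).items(): print(n,proj(i,W(*(np.array(p)/1e3))).round(1))
E
```

```text
11.325 [ 0.5248499  -0.26416021  0.24110198] [-0.48383316 -0.08700474 -0.44383095] 0.03728824659320627
heelTL [373.7 147.3]
heelTR [368.9 255.3]
step50 [258.9 147.4]
stepm50 [263.5 255.3]
rib1 [307.7 170.2]
rib2 [325.3 170.2]
rib3 [308.2 253.1]
```

View pics/wrist7.png

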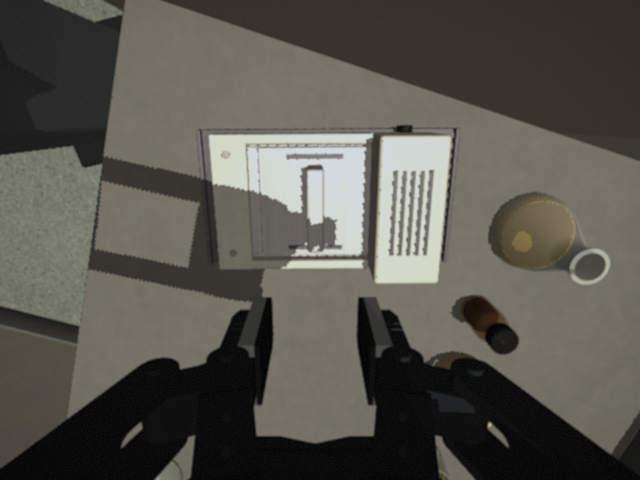

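View pics/scene7c.png

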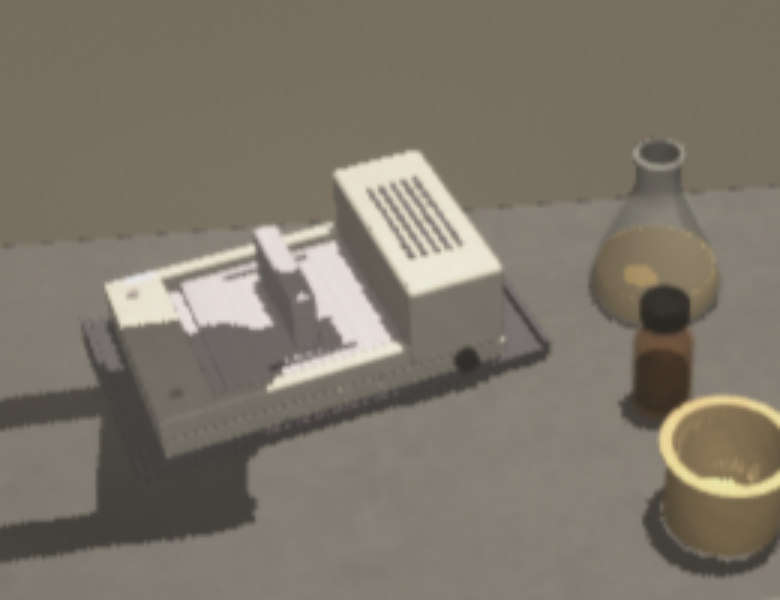

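After release, the rib top sits at columns 307 to 324 and row ~168, against 307.7 to 325.3 and row 170 predicted for seated. The plate lies parallel between the rails, and the glassware is where it was. Handing in.

```bash
python3 -c "
from plant import manip,monitor
print(manip.job_done(),monitor.get_obs()['time'])"
```

```text
the job is handed in; nothing more can be done
the job is handed in; nothing more can be done
```

The panel is refitted and the job handed in at about 11.4 s of the 46 s allowed. I have no verdict from the judge, only my own checks.

**What I did:** I gripped the panel by its rib and set it into the opening at 42° with the tongue down beside the lip. I slid the tongue under the lip while reducing the tilt and pressed it about 12 mm in against the strip. I then lowered the panel flat, opened the fingers partway and lifted clear.

**Checks:**
- **Carriage position:** I took it from the wrist image. The lip-to-housing distance came out at 109 mm, as given. Feel agreed: contact began near 5 mm, and at 8.9 mm I felt 4.1 N against 4.0 N predicted. I did not drive the strip to its hard stop.
- **Seating:** before release, the arm's pose put both panel ends within 0.1 mm of deck height, 0.0° tilted and about 0.2 mm off the middle line.
- **Forces:** the highest was roughly 8 N of downward press as the panel reached the deck.
- **After release:** the panel stayed put. The rib was within about 2 pixels of where a seated panel should appear, the arm was clear with force near zero, and the flask, vial and cup looked unmoved.

**Small disagreements:**
- The gripper read 12.8 mm on the 14 mm rib.
- Early yaw estimates for the instrument ranged from -11.5° to -14.6°. I used -13°, where the housing, lip and base lines agreed.

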